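Set the glassblower's jacks to the neck gauge

TASK

Lay the loose sprung jacks, still open, across the two narrow raised rails of the setting stand, tips on the rail with the two scribed lines and the bow end over the plain rail. Then squeeze the blades until each tip stands on its own line, and finish while still holding that squeeze steady, with the jacks lying on both rails. Leave the glass tumbler and the bud vase standing where they are.

Things in the scene. Friction and masses are not known exactly. Their poses are not given: they have to be found in the camera images.
- jacks: The jacks: loose dark steel tweezers, 237 mm long, 0.115 kg, lying flat, tips roughly away from the robot. A round spring bow (45 mm across, back at x = -139 mm) carries two straight 5 mm thick blades that spread from pivots at x = -100, y = +-10 mm to tips at x = +97 mm. Origin: underside, centre line, half-way along the blades; x to the tips, y to the left blade, z up.
- jacks_grip (a point): Where to grip: above the jacks' origin, half-way up the blades (9 mm), between them; axes as the jacks. Blades are 18 mm high up to 24 mm ahead of here, then 10 mm. Here 47 mm over both blades when open, about 30 mm with tips on the lines; tip spacing changes twice as much. Squeeze per side: 5 N at first, 10 N at the lines, 14 N with tips shut; centre of mass near here; opens when let go.
- jacks_heel (a point): Point on the underside of the jacks on the centre line 80 mm behind the origin, near the bow; it goes on the plain rail.
- tip_l (a point): Tip of the left (+y) blade, in the middle of its 5 mm thickness, on the underside. Open, the two tips are 63 mm apart centre to centre.
- tip_r (a point): Tip of the right (-y) blade, likewise.
- stand: Setting stand, fixed: bright aluminium base 250 x 90 x 6 mm with two rails across it, tops 45 mm over the table. Origin: centre of underside; x from plain rail to scribed rail, y left, z up. Plain rail (12 mm thick, 70 long) at x = -80 mm, scribed gauge rail (24 thick, 90 long) at x = +100 mm. Jacks lie right with their origin above the stand's and the same heading.
- mark_l (a point): Middle of the left scribed line (black, 2 mm wide, along the stand's x) on top of the gauge rail, 100 mm ahead of the stand's origin and 15 mm left of its centre line, 45 mm over the table. The left tip goes here.
- mark_r (a point): Middle of the right scribed line, 15 mm right of the centre line: the lines are 30 mm apart.
- back_rail (a point): Middle of the top of the plain rail, 80 mm behind the stand's origin, 45 mm over the table.
- tumbler: Clear glass tumbler, 68 mm across, 85 mm high, standing loose on the table; origin at the centre of its underside. Leave it alone.
- bud_vase: Green glass bud vase, 72 mm across, 115 mm high, standing loose on the table; origin at the centre of its underside. Leave it alone.

How it is judged:
On the way:
1. the jacks lie on both rails, tips on the gauge rail, still open (tips more than 42 mm apart) (x of tip_l in the frame of mark_l between -0.01 and 0.01 m and z of tip_l in the frame of mark_l between -0.003 and 0.004 m and x of tip_r in the frame of mark_r between -0.01 and 0.01 m and z of tip_r in the frame of mark_r between -0.003 and 0.004 m and y of jacks_heel in the frame of back_rail between -0.012 and 0.012 m and z of jacks_heel in the frame of back_rail between -0.003 and 0.004 m and distance between tip_l and tip_r above 0.042 m), for 0.2 s.
At the end, for the whole second after the job is handed in: Jacks on both rails (tips and heel at most 4 mm above them, tips within 10 mm of the gauge rail's middle, heel within 12 mm sideways); each tip within 4 mm of its line and the tips 27 to 33 mm apart; fingers still squeezing with over 1 N, all through the last second (x of tip_l in the frame of mark_l between -0.01 and 0.01 m and z of tip_l in the frame of mark_l between -0.003 and 0.004 m and x of tip_r in the frame of mark_r between -0.01 and 0.01 m and z of tip_r in the frame of mark_r between -0.003 and 0.004 m and y of jacks_heel in the frame of back_rail between -0.012 and 0.012 m and z of jacks_heel in the frame of back_rail between -0.003 and 0.004 m and y of tip_l in the frame of mark_l between -0.004 and 0.004 m and y of tip_r in the frame of mark_r between -0.004 and 0.004 m and distance between tip_l and tip_r between 0.027 and 0.033 m and contact force between the fingers and jacks above 1 N); the arm keeps its last pose, push and grip.
It fails at once if the glass tumbler is moved more than 30 mm or tipped over (distance of tumbler from where it was at the start of the episode above 0.03 m or angle between tumbler's own z axis and vertical above 0.5 rad).
It fails at once if the bud vase is moved more than 30 mm or tipped over (distance of bud_vase from where it was at the start of the episode above 0.03 m or angle between bud_vase's own z axis and vertical above 0.5 rad).
It also fails if it takes over 45 s, if anything falls off the work surface, if the arm or the gripper's body presses on something with over 40 N, if the wrist force passes 120 N, or if a joint passes its speed limit or range.

ROBOT

A 6-joint arm with a two-finger parallel gripper is mounted at the origin on the work surface. World frame = base frame: x ahead of the robot, y to its left, z up, the work surface at z = 0. Lengths are in m, angles in rad, forces in N, time in s.
With the tool pointing down it reaches from about 0.3 to 0.875 m from the base axis. Payload 6.4 kg.
Tool frame: the origin (TCP) lies midway between the tips of the shut fingers; the grasp point (between the pads) lies 19 mm behind it (ctrl.tcp_to_grasp is the distance from the TCP to the grasp point, in m); z points along the fingers, y is the direction in which the jaws open and shut (so a half turn about z gives the same grasp; the last joint's range is limited). The gripper opens to 85 mm and grips with 20 to 120 N. Pads are 22 mm wide; open, the fingers measure 114 mm over their backs; the gripper's body (76 mm by 85 mm) begins 54 mm behind the grasp point. The pads swing forward as they close: fully open they stand 13 mm farther back than shut.
Start: joints at [-0.206, 0.181, 1.607, -0, 1.354, -0.206], TCP at [0.575, 0, 0.231] pointing down, gripper open.
Joint ranges: [-2.99, 2.99], [-0.89, 2.07], [0.3, 2.58], [-1.14, 4.28], [0, 2.63], [-3.12, 3.12]. Speed limits (rad/s): [2.57, 2.57, 3.01, 3.14, 3.14, 3.14].

INTERFACE

Orientations are given as a unit quaternion [w, x, y, z].
In Python, from bench import monitor, imaging, order, spotter, ctrl gives the robot as it stands.
- The arm moves only by the shell command python3 -m pendant 'ROWS'. ROWS is JSON, a list that holds one entry, the list of rows, each a list of 5 numbers: the shift along the world's x, y, z in mm, then the turn about the world's z in degrees, then the finger opening in mm, from 0 to 85.4. A call has 1 to 8 rows; each row shifts and turns the commanded pose from where the row before left it; what a row does not reach is not made up. A row lasts 1/8 s, in which the tool goes at most 62.5 mm and 10.7 degrees, less where a joint would pass 70% of its speed; a pose out of reach is approached as far as the arm can. A call with a gripper value outside its range is refused whole. The fingers move at their own pace and stop on an object; the grip force is fixed at half the most. Time passes only in rows, so rows that do not move let the fingers close. It gives the time, the measured TCP pose, the force and the opening at its end, in the units of the state.
- monitor.get_obs(): the state, without advancing time (a new reading comes with each control period).
- imaging.camera(name): name is "scene" or "side" or "wrist"; returns a dict with "img" (400x640x3 uint8, red, green, blue), "vfov" (degrees; the focal length in pixels is half the picture's height over the tangent of half this angle, whatever the lens; pixels are square), "cx", "cy" (the principal point, pixels), "origin" and "orientation" of the camera in the world. Camera axes: x right, y down, z forward; pixel columns grow to the right and rows downward; lengths in m; the calibration is good to about 2 mm. A picture is of the moment at which its call begins. There is no depth.
- order.hand_in(): hands the job in, once; it reports no verdict.
Trained networks look in the newest picture that a camera, given by its name, has taken for a name from the list of things; names that differ only in an ending like _2 or _b are one class to them, and where a whole thing is asked for, a point or a joint stands for the part that bears it (a point fixed in the world has none). Each returns a list of dicts, best first, with "confidence" (0 to 1); they miss things now and then, are a little off and sometimes report something else, mostly with a low value. They report only what shows in the picture. A call takes as long as a camera call.
- spotter.recognise(camera, thing): "at" ([x, y, z] in m, in the coordinates of the camera as it stood for that picture, good to about 4 mm: the middle of the surface that is visible of it).
- spotter.tip_of(camera, thing): "at" ([x, y, z] in m, in the coordinates of the camera as it stood for that picture, good to about 4 mm: a listed point, or the origin of a listed thing).
The state is a dict: "time_s": time; "q": joint angles; "dq": joint speeds; "joint_efforts": joint torques, N m; "eef_pos": TCP position; "eef_rot": TCP orientation; "wrist_force": force on the tool from outside, world axes, zero at the start; "torque": the same for the moment, N m; "opening": opening from 0.0 (shut) to 1.0 (fully open).
Only numpy, scipy, OpenCV 4.12 (cv2) and the standard library are available. Lean on these libraries where they do the work, as an engineer would, in place of code of your own. Each camera call takes 0.05 s, during which the arm holds its last target. There are 200 camera calls.

## Working session

There is one attempt and no reset: what is moved stays moved. The work goes in short steps, Python scripts to look and compute and a shell command to move; the robot and the scene stay as the last step left them, time stands still between calls to the robot, and variables do not carry over. Pictures are saved under pics/ and viewed, about 8 in all and at most 12, crops included, and the job is handed in when it is done.

```bash
mkdir -p pics
cat > h.py <<'E'
import numpy as np, cv2
from scipy.spatial.transform import Rotation as R
from bench import monitor, imaging, order, spotter, ctrl
def rot(q): return R.from_quat([q[1],q[2],q[3],q[0]]).as_matrix()
def cam(n,save=None):
    c=imaging.camera(n)
    c['R']=rot(c['orientation']); c['o']=np.array(c['origin'])
    if save: cv2.imwrite('pics/'+save,c['img'][:,:,::-1])
    return c
def find(n,c,things,f='tip_of',k=2):
    for t in things:
        for d in getattr(spotter,f)(n,t)[:k]:
            print(n,f,t,np.round((c['o']+c['R']@np.array(d['at']))*1000,1),round(d['confidence'],2))
def F(c): return c['img'].shape[0]/2/np.tan(np.radians(c['vfov'])/2)
def px(c,p):
    v=c['R'].T@(np.array(p)-c['o']); f=F(c); return np.array([c['cx']+f*v[0]/v[2],c['cy']+f*v[1]/v[2]])
def ray(c,u,v,z):
    d=c['R']@np.array([(u-c['cx'])/F(c),(v-c['cy'])/F(c),1]); return c['o']+d*(z-c['o'][2])/d[2]
E
python3 - <<'E'
from h import *
T=['jacks','tip_l','tip_r','jacks_heel','jacks_grip','stand','mark_l','mark_r','back_rail','tumbler','bud_vase']
ims=[]
for n in ['scene','side','wrist']:
    c=cam(n); ims.append(c['img']); print(n,c['o'],c['R'][:,2],c['vfov'])
    find(n,c,T,k=1)
cv2.imwrite('pics/a.png',ims[0][:,:,::-1]);cv2.imwrite('pics/b.png',ims[2][:,:,::-1])
o=monitor.get_obs();print(o['eef_pos'],o['eef_rot'],o['opening'],o['wrist_force'],ctrl.tcp_to_grasp)
E
```

```text
scene [1.00011028 0.14032378 0.76407069] [-0.54886701 -0.17752042 -0.8168424 ] 55.770958430309285
scene tip_of jacks [ 4.900e+02 -2.745e+02  2.000e-01] 0.63
scene tip_of tip_l [ 5.927e+02 -2.904e+02  4.000e-01] 0.74
scene tip_of tip_r [ 5.927e+02 -2.904e+02  4.000e-01] 0.74
scene tip_of jacks_heel [ 4.091e+02 -2.875e+02  2.000e-01] 0.66
scene tip_of jacks_grip [ 488.7 -274.5    5.8] 0.93
scene tip_of stand [4.671e+02 2.238e+02 4.000e-01] 0.87
scene tip_of mark_l [571.5 218.7  44.5] 0.92
scene tip_of mark_r [571.5 218.7  44.5] 0.92
scene tip_of back_rail [388.  214.8  46.1] 0.78
scene tip_of tumbler [498.7   3.9   0.9] 0.8
scene tip_of bud_vase [658.1  -4.7  -2.5] 0.75
side [ 0.03490046 -0.79371333  0.65601372] [ 0.45618145  0.7057168  -0.54209066] 46.79784760835061
side tip_of jacks [ 487.4 -275.8   -1.8] 0.66
side tip_of tip_l [ 578.2 -227.8   -0.6] 0.88
side tip_of tip_r [ 578.2 -227.8   -0.6] 0.88
side tip_of jacks_heel [ 408.3 -290.    -2.2] 0.92
side tip_of jacks_grip [ 491.5 -278.6    9.8] 0.62
side tip_of stand [466.  223.7  -3.4] 0.79
side tip_of mark_l [564.  244.4  44.4] 0.9
side tip_of mark_r [564.  244.4  44.4] 0.9
side tip_of back_rail [387.  213.   42.5] 0.63
side tip_of tumbler [499.1   4.6  -6.2] 0.58
side tip_of bud_vase [657.5  -8.8  -2. ] 0.95
wrist [0.5757945  0.07750151 0.37246473] [-6.85841130e-04 -3.01000963e-01 -9.53623589e-01] 59.606248231655016
wrist tip_of jacks [ 490.8 -275.5   -4.6] 0.75
wrist tip_of tip_l [ 579.8 -226.1    0.6] 0.71
wrist tip_of tip_r [ 579.8 -226.1    0.6] 0.71
wrist tip_of jacks_grip [ 489.3 -277.3    6.1] 0.89
wrist tip_of stand [ 490.1 -273.6    7.7] 0.73
wrist tip_of tumbler [500.3   2.2  -0.9] 0.75
wrist tip_of bud_vase [661.7  -8.1  -3.1] 0.64
[ 5.74996533e-01 -2.66803261e-07  2.31262416e-01] [-2.30812575e-05  7.07114443e-01  7.07099119e-01 -1.80719272e-05] 1.0001095197407723 [-0.77230593 -0.80252312  0.19755029] 0.0187
```

View pics/a.png

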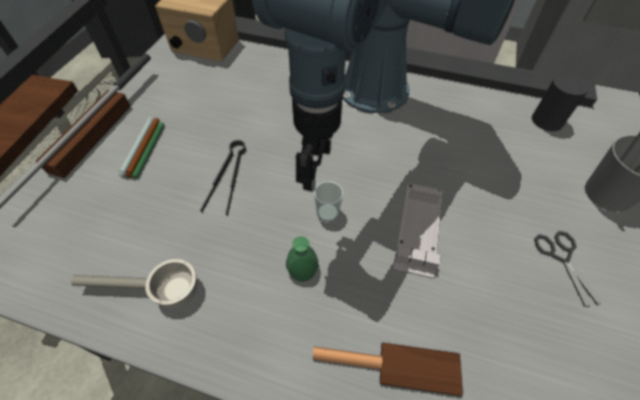

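View pics/b.png

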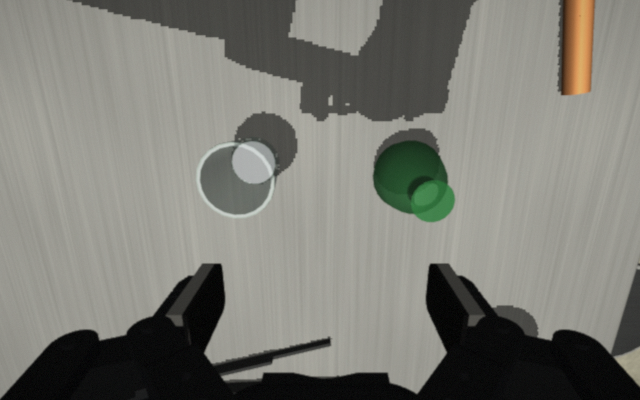

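Scene: the jacks are near px (230,175), the stand near (420,230), and the tumbler and vase stand between them. The jacks' heading is about 9.7° and the stand's about 5.5°. I'll hover over the jacks and refine.

```bash
python3 -m pendant '[[[-11,-34,0,-10,85],[-11,-35,0,-10,85],[-11,-34,0,-10,85],[-11,-35,0,-10,85],[-11,-34,0,-10,85],[-11,-35,0,-10,85],[-11,-34,0,-10,85],[-11,-35,0,-10,85]]]'
python3 - <<'E'
from h import *
T=['jacks','tip_l','tip_r','jacks_heel','jacks_grip']
for n in ['wrist','scene','side']:
    c=cam(n,'c.png' if n=='wrist' else None); find(n,c,T)
    if n=='wrist': print([px(c,p) for p in [(.579,-.227,0),(.593,-.290,0),(.4885,-.276,0),(.4085,-.289,0)]])
o=monitor.get_obs();print(o['time_s'],o['eef_pos'],o['eef_rot'])
E
```

```text
time_s: 2.8
eef_pos: [0.4866, -0.2771, 0.2314]
eef_rot: [0.0, 0.996, 0.084, 0.0]
wrist_force: [0.0, -0.3, 1.0]
opening: 0.993
wrist tip_of jacks [ 589.8 -290.6   -1.3] 0.5
wrist tip_of tip_l [ 578.9 -225.9    1.7] 0.78
wrist tip_of tip_l [ 589.2 -289.     3.1] 0.75
wrist tip_of tip_r [ 578.9 -225.9    1.7] 0.78
wrist tip_of tip_r [ 589.2 -289.     3.1] 0.75
wrist tip_of jacks_heel [ 410.7 -289.6   -1.4] 0.67
[array([291.55356087,  66.82543357]), array([356.17534379,  63.28476867]), array([324.82935684, 162.91938487]), array([324.38631215, 232.18170312])]
scene tip_of jacks [ 488.3 -272.3    1.2] 0.82
scene tip_of tip_l [ 5.955e+02 -2.915e+02  3.000e-01] 0.73
scene tip_of tip_r [ 5.955e+02 -2.915e+02  3.000e-01] 0.73
scene tip_of jacks_grip [ 490.5 -277.2    8.7] 0.62
side tip_of jacks [ 489.6 -273.5   -1.9] 0.75
side tip_of tip_l [ 580.2 -229.5    0.8] 0.81
side tip_of tip_l [ 590.2 -293.     1.2] 0.61
side tip_of tip_r [ 580.2 -229.5    0.8] 0.81
side tip_of tip_r [ 590.2 -293.     1.2] 0.61
side tip_of jacks_heel [ 409.2 -291.1   -2.3] 0.64
side tip_of jacks_grip [ 492.2 -276.6    9.7] 0.96
3.7 [ 0.48701541 -0.27593448  0.23127793] [-3.97147035e-05  9.96190065e-01  8.72086771e-02 -7.48295608e-06]
```

View pics/c.png

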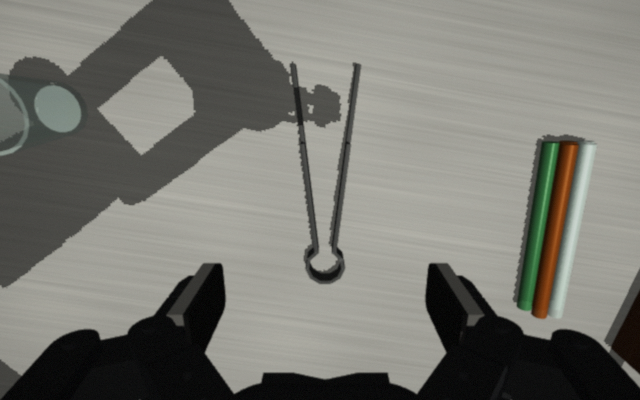

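Run:
```python
from h import *
c=cam('wrist')
g=cv2.cvtColor(c['img'],cv2.COLOR_RGB2GRAY)
for u,v,z in [(293,64,.01),(356.5,64,.01),(325,263,.009),(314,240,.018),(334,240,.018),(325,282,.0)]: print(u,v,np.round(ray(c,u,v,z)*1000,1))
h=np.radians(10);x=np.array([np.cos(h),np.sin(h),0]);y=np.array([-np.sin(h),np.cos(h),0]);O=np.array([.489,-.276,0])
for p in [(97,31.5,10),(97,-31.5,10),(-116.5,0,9),(-139,0,0)]: print(p,px(c,O+(x*p[0]+y*p[1])/1000+[0,0,p[2]/1000]))
```

```text
293 64 [ 581.5 -227.3   10. ]
356.5 64 [ 592.1 -288.    10. ]
325 263 [ 374.9 -295.     9. ]
314 240 [ 405.3 -277.3   18. ]
334 240 [ 409.1 -299.1   18. ]
325 282 [ 345.  -300.2    0. ]
(97, 31.5, 10) [293.46839467  66.77130158]
(97, -31.5, 10) [358.31377475  66.69026859]
(-116.5, 0, 9) [325.95259288 263.62289371]
(-139, 0, 0) [325.9459164  276.86178763]
```

```bash
python3 -m pendant '[[[2,0,-50,0,85],[0,0,-50,0,75],[0,0,-50,0,65],[0,0,-50,0,60],[0,0,-30,0,55],[0,0,0,0,50],[0,0,0,0,44],[0,0,0,0,44]]]'; python3 -m pendant '[[[0,0,0,0,41],[0,0,0,0,41],[0,0,0,0,41]]]'
python3 - <<'E'
from h import *
for n in ['wrist','side']:
    c=cam(n); find(n,c,['tip_l','tip_r','jacks_heel'])
    cv2.imwrite('pics/d_%s.png'%n,c['img'][:,:,::-1])
o=monitor.get_obs();print(o['time_s'],o['eef_pos'],o['wrist_force'],o['opening']*85.4)
E
```

```text
time_s: 4.75
eef_pos: [0.4892, -0.2761, 0.0018]
eef_rot: [0.0, 0.996, 0.087, 0.0]
wrist_force: [0.2, -0.1, -0.6]
opening: 0.512
time_s: 5.12
eef_pos: [0.4891, -0.276, 0.0014]
eef_rot: [0.0, 0.996, 0.087, 0.0]
wrist_force: [-0.1, 0.2, -1.6]
opening: 0.48
wrist tip_of tip_l [ 5.838e+02 -2.339e+02 -1.000e-01] 0.87
wrist tip_of tip_l [ 5.874e+02 -2.811e+02 -1.000e-01] 0.61
wrist tip_of tip_r [ 5.838e+02 -2.339e+02 -1.000e-01] 0.87
wrist tip_of tip_r [ 5.874e+02 -2.811e+02 -1.000e-01] 0.61
side tip_of tip_l [ 589.4 -286.2   -1.4] 0.69
side tip_of tip_r [ 589.4 -286.2   -1.4] 0.69
side tip_of jacks_heel [ 409.4 -289.6   -1.6] 0.8
5.525 [ 0.48899785 -0.27598281  0.00126383] [-0.07467114 -0.40271293 -1.06328087] 41.28184745706004
```

View pics/d_wrist.png

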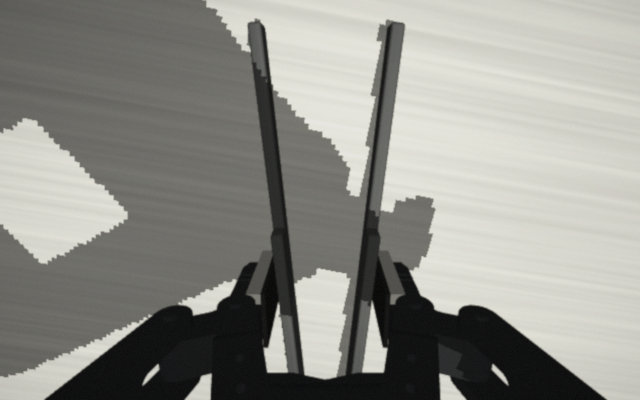

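```bash
python3 -m pendant '[[[0,0,10,0,41],[0,0,30,0,41],[0,0,40,0,41],[0,0,50,0,41],[0,0,50,0,41],[0,0,30,0,41],[0,0,0,0,41]]]'
python3 - <<'E'
from h import *
for n in ['wrist','side','scene']:
    c=cam(n); find(n,c,['tip_l','jacks_heel'])
    find(n,c,['stand','mark_l','back_rail'])
    cv2.imwrite('pics/e_%s.png'%n,c['img'][:,:,::-1])
o=monitor.get_obs();print(o['time_s'],o['eef_pos'],o['wrist_force'],o['opening']*85.4)
E
python3 - <<'E'
import cv2,numpy as np
a=cv2.imread('pics/e_wrist.png');b=cv2.imread('pics/e_side.png')
b=cv2.resize(b[:300],None,fx=1.0,fy=1.0)
cv2.imwrite('pics/e.png',np.vstack([a[:290],b]))
E
```

```text
time_s: 6.4
eef_pos: [0.4905, -0.2772, 0.2151]
eef_rot: [0.003, 0.996, 0.087, 0.002]
wrist_force: [0.2, -0.5, -1.7]
opening: 0.478
wrist tip_of tip_l [ 584.1 -232.7  215.1] 0.98
wrist tip_of tip_l [ 592.9 -282.   217.1] 0.58
side tip_of tip_l [ 587.7 -282.5  208.2] 0.94
side tip_of jacks_heel [ 409.6 -288.3  205.6] 0.69
side tip_of stand [466.2 225.2  -3.3] 0.67
side tip_of mark_l [563.4 245.8  41.5] 0.81
side tip_of mark_l [567.4 212.2  44.9] 0.57
side tip_of back_rail [383.1 215.3  46.7] 0.77
scene tip_of tip_l [ 592.9 -279.9  211.8] 0.83
scene tip_of tip_l [ 580.  -234.2  207.7] 0.52
scene tip_of jacks_heel [ 408.9 -283.8  208.6] 0.68
scene tip_of stand [467.8 222.8  -4.7] 0.92
scene tip_of stand [566.3 218.6  43.1] 0.4
scene tip_of mark_l [566.6 241.1  40.4] 0.74
scene tip_of mark_l [570.5 215.5  43.9] 0.63
scene tip_of back_rail [389.3 217.2  42.5] 0.61
7.3 [ 0.48904367 -0.27599571  0.21134757] [-0.36350483 -0.11875802 -1.35362467] 40.82133459566226
```

View pics/e.png

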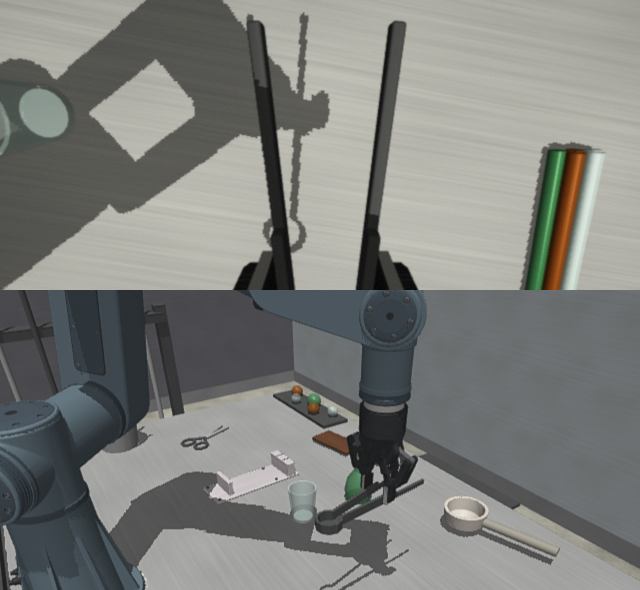

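```bash
python3 -m pendant '[[[-3,20,0,0,41],[-3,40,0,-1,41],[-3,55,0,-1,41],[-3,55,0,-1,41],[-3,55,0,-1,41],[-3,55,0,-1,41],[-2,55,0,0,41],[-2,55,0,0,41]]]'
python3 -m pendant '[[[0,50,0,0,41],[0,40,0,0,41],[0,20,0,0,41],[0,0,0,0,41],[0,0,0,0,41]]]'
python3 - <<'E'
from h import *
for n in ['wrist','side','scene']:
    c=cam(n); find(n,c,['tip_l','jacks_heel'])
    find(n,c,['stand','mark_l','back_rail'])
    cv2.imwrite('pics/f_%s.png'%n,c['img'][:,:,::-1])
    if n=='wrist':
        import pickle; pickle.dump(c,open('f.pkl','wb'))
        for p in [(.564,.2445,.045),(.570,.215,.045),(.387,.215,.045)]: print(px(c,p))
o=monitor.get_obs();print(o['time_s'],o['eef_pos'],o['eef_rot'],o['wrist_force'],o['opening']*85.4)
E
```

```text
time_s: 8.3
eef_pos: [0.4659, 0.1165, 0.2116]
eef_rot: [-0.0, 0.999, 0.044, 0.0]
wrist_force: [0.4, 0.5, -1.4]
opening: 0.479
time_s: 8.93
eef_pos: [0.4664, 0.2238, 0.2112]
eef_rot: [0.0, 0.999, 0.044, -0.0]
wrist_force: [-0.0, -1.0, -1.1]
opening: 0.478
wrist tip_of tip_l [562.5 261.6 210.9] 0.76
wrist tip_of tip_l [565.  208.5 214.1] 0.67
wrist tip_of stand [467.2 221.1  -2.3] 0.64
wrist tip_of mark_l [569.3 215.5  38.6] 0.73
wrist tip_of mark_l [570.2 244.5  45.1] 0.57
wrist tip_of back_rail [392.  221.7  44.5] 0.65
[310.80711955  62.40352707]
[347.3184592   57.90444875]
[327.52060079 258.95720879]
side tip_of tip_l [563.5 254.6 210.6] 0.62
side tip_of tip_l [565.8 207.  214.2] 0.59
side tip_of jacks_heel [387.3 219.4 208.2] 0.85
side tip_of stand [468.2 222.8  -4.9] 0.66
side tip_of mark_l [563.4 244.3  41.6] 0.83
side tip_of back_rail [387.  213.5  43.5] 0.84
side tip_of back_rail [ 6.575e+02 -7.800e+00 -1.000e-01] 0.51
scene tip_of tip_l [559.8 256.1 207.8] 0.72
scene tip_of tip_l [571.4 210.3 212. ] 0.57
scene tip_of jacks_heel [385.8 223.8 210.2] 0.77
scene tip_of stand [463.5 221.1  -3.1] 0.75
scene tip_of mark_l [565.2 242.5  39.1] 0.6
scene tip_of back_rail [386.6 217.3  44.7] 0.62
9.825 [0.46700257 0.22406397 0.21128645] [-1.95354107e-06  9.99046479e-01  4.36592723e-02  1.30937470e-05] [ 0.19077841  0.06647056 -1.5641292 ] 40.86850440101588
```

View pics/f_wrist.png

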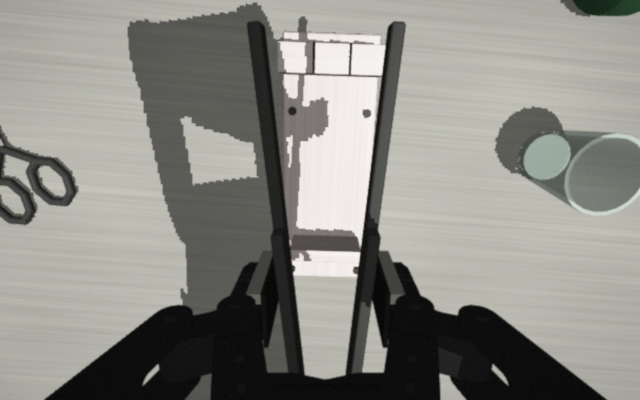

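Run:
```python
import cv2
a=cv2.imread('pics/f_wrist.png')[15:140,240:410]
cv2.imwrite('pics/f_crop.png',cv2.resize(a,None,fx=4.7,fy=4.7,interpolation=cv2.INTER_NEAREST))
```

```text
(no output)
```

View pics/f_crop.png

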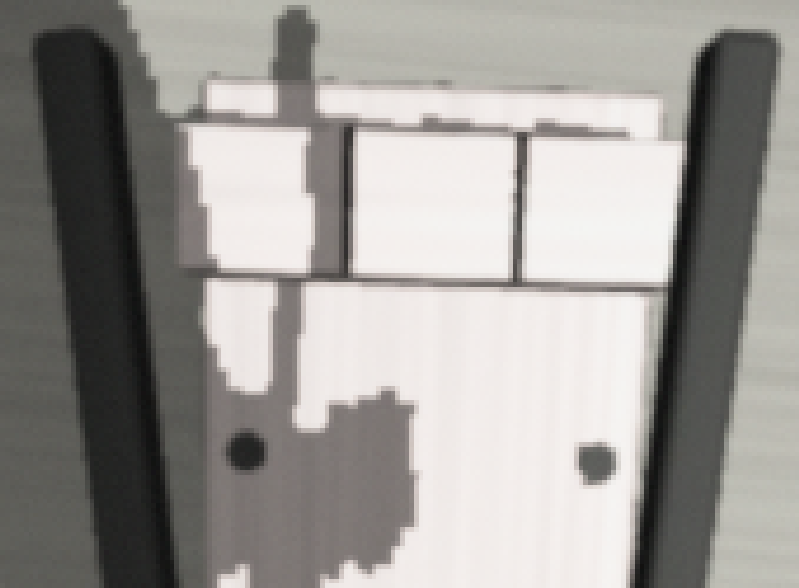

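```bash
python3 - <<'E'
import cv2
a=cv2.imread('pics/f_wrist.png')[205:300,265:385]
cv2.imwrite('pics/f_crop2.png',cv2.resize(a,None,fx=6,fy=6,interpolation=cv2.INTER_NEAREST))
E
python3 - <<'E'
from h import *
import pickle; c=pickle.load(open('f.pkl','rb'))
k=lambda x,y:(240+x/4.7-.4,15+y/4.7-.4)
for q,z in [((349,125),.045),((346,275),.045),((522,132),.045),((517,285),.045),((180,122),.045),((182,272),.045),((689,142),.045),((246,452),.006),((597,463),.006)]:
    print(q,np.round(ray(c,*k(*q),z)*1000,1))
E
```

```text
(349, 125) [580.1 243.2  45. ]
(346, 275) [555.9 241.9  45. ]
(522, 132) [581.6 213.5  45. ]
(517, 285) [556.9 211.7  45. ]
(180, 122) [578.1 272.2  45. ]
(182, 272) [553.9 270.7  45. ]
(689, 142) [582.5 184.7  45. ]
(246, 452) [521.6 261.1   6. ]
(597, 463) [525.7 189.2   6. ]
```

View pics/f_crop2.png

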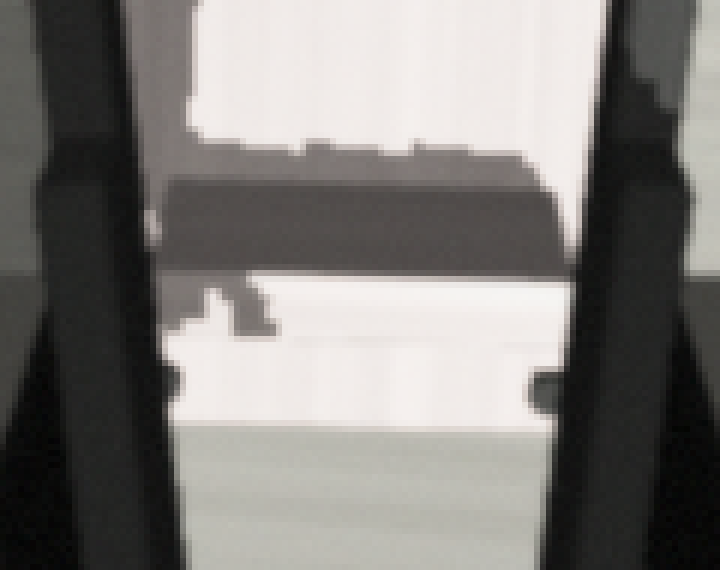

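Run:
```python
from h import *
import pickle; c=pickle.load(open('f.pkl','rb'))
k=lambda x,y:(240+x/4.7-.4,15+y/4.7-.4)
k2=lambda x,y:(265+x/6-.4,205+y/6-.4)
for q,z in [((72,33),.220),((748,33),.220)]:
    print(q,np.round(ray(c,*k(*q),z)*1000,1))
for q,z in [((165,270),.045),((570,278),.045),((360,345),.045),((180,427),.006),((555,432),.006),((165,180),.006)]:
    print(q,np.round(ray(c,*k2(*q),z)*1000,1))
h=np.radians(5);x=np.array([np.cos(h),np.sin(h),0]);y=np.array([-np.sin(h),np.cos(h),0]);O=np.array([.467,.224,.210])
print(px(c,O+.097*x),px(c,(.3889,.2181,.045)))
```

```text
(72, 33) [564.1 256.8 220. ]
(748, 33) [568.3 207.7 220. ]
(165, 270) [394. 250.  45.]
(570, 278) [398.3 184.8  45. ]
(360, 345) [383.4 217.5  45. ]
(180, 427) [343.1 247.8   6. ]
(555, 432) [348.1 178.1   6. ]
(165, 180) [392.7 253.5   6. ]
[325.58026196  34.08083066] [324.52293224 256.95548569]
```

```bash
python3 -m pendant '[[[0,-1.5,-20,-2,41],[0,0,-40,0,41],[0,0,-45,0,41],[0,0,-35,0,41],[0,0,-15,0,41],[0,0,-5,0,41],[0,0,0,0,41],[0,0,0,0,41]]]'
python3 - <<'E'
from h import *
import pickle
c=cam('wrist','g.png'); pickle.dump(c,open('g.pkl','wb'))
s=cam('side'); find('side',s,['tip_l','jacks_heel'])
cr=lambda a:cv2.resize(a,None,fx=3,fy=3,interpolation=cv2.INTER_CUBIC)
u,v=px(s,(.467,.222,.05)).astype(int); print(u,v)
side=cr(s['img'][v-45:v+45,u-106:u+106])
w=cv2.resize(c['img'][0:160,160:480],(636,318))
cv2.imwrite('pics/g2.png',np.vstack([w,side])[:,:,::-1])
o=monitor.get_obs();print(o['time_s'],o['eef_pos'],o['wrist_force'],o['opening']*85.4)
E
```

```text
time_s: 10.82
eef_pos: [0.4681, 0.2228, 0.0527]
eef_rot: [-0.0, 1.0, 0.026, 0.001]
wrist_force: [-0.8, -0.2, -0.9]
opening: 0.482
side tip_of tip_l [567.  203.6  55.2] 0.67
side tip_of tip_l [563.8 254.1  52.2] 0.52
side tip_of jacks_heel [386.9 216.7  50. ] 0.66
250 175
11.025 [0.46749744 0.22264682 0.05201653] [-0.05889006  0.42745559 -1.03938067] 41.30481600265365
```

View pics/g2.png

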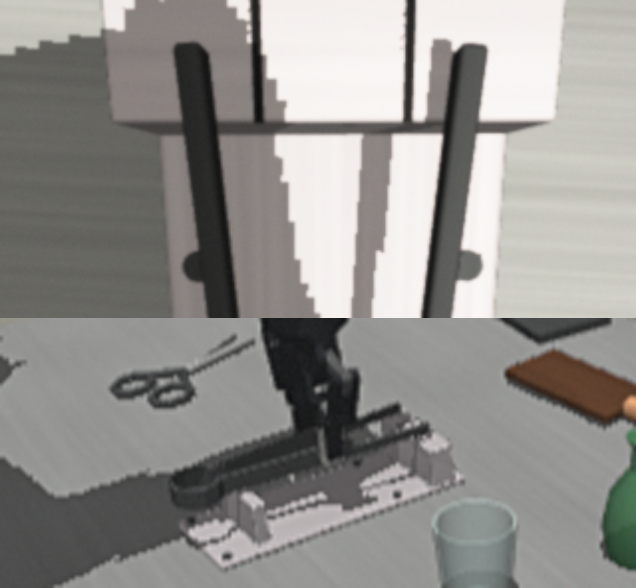

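The jacks hang centred and level over both rails: tip midpoint at crop px 331, line midpoint also 331. I'll lower them the last few mm.

```bash
python3 -m pendant '[[[0,0,-3,0,41],[0,0,-1.5,0,41],[0,0,0,0,41],[0,0,0,0,41]]]';python3 -m pendant '[[[0,0,-1,0,41],[0,0,0,0,41],[0,0,0,0,41]]]'
```

```text
time_s: 11.52
eef_pos: [0.467, 0.2225, 0.0467]
eef_rot: [0.0, 1.0, 0.026, -0.0]
wrist_force: [-0.5, -0.6, -1.1]
opening: 0.477
time_s: 11.9
eef_pos: [0.4672, 0.2226, 0.046]
eef_rot: [-0.0, 1.0, 0.026, 0.0]
wrist_force: [-0.8, 0.1, 1.6]
opening: 0.484
```

```bash
python3 -m pendant '[[[0,0,-0.6,0,41],[0,0,0,0,41],[0,0,0,0,41]]]'
python3 - <<'E'
from h import *
import pickle
c=cam('wrist','i.png'); find('wrist',c,['tip_l','mark_l'],k=3)
s=cam('side'); find('side',s,['tip_l','jacks_heel','back_rail'])
s=cam('scene'); find('scene',s,['tip_l','jacks_heel','back_rail'])
for _ in range(4):
    imaging.camera('side');o=monitor.get_obs();print(o['time_s'],o['eef_pos'],o['wrist_force'],o['torque'],o['opening']*85.4)
E
```

```text
time_s: 12.28
eef_pos: [0.4672, 0.2225, 0.0458]
eef_rot: [0.0, 1.0, 0.026, 0.0]
wrist_force: [-2.5, -0.9, 6.7]
opening: 0.481
wrist tip_of tip_l [562.2 203.9  46.2] 0.69
wrist tip_of tip_l [566.8 253.4  44.2] 0.62
wrist tip_of mark_l [567.7 217.   38.6] 0.68
wrist tip_of mark_l [567.8 244.8  43.9] 0.65
side tip_of tip_l [568.1 201.2  45. ] 0.8
side tip_of tip_l [564.9 253.3  42.9] 0.58
side tip_of jacks_heel [386.2 219.2  42.1] 0.6
side tip_of back_rail [386.3 213.9  43.4] 0.82
side tip_of back_rail [467.5 223.5  -6. ] 0.33
scene tip_of tip_l [557.3 252.1  45.2] 0.68
scene tip_of back_rail [388.2 216.2  46.5] 0.82
12.875 [0.46722003 0.2225618  0.04582323] [-2.78692225 -0.56713122  6.3044645 ] [-0.13690125  0.41812381  0.02141408] 40.84120652562192
12.925 [0.46722283 0.22255495 0.04582228] [-2.8928375  -1.17228804  7.51216051] [-0.15598122  0.38915512 -0.00635166] 41.47189477052857
12.975 [0.467233   0.22257087 0.04583109] [-2.16312117 -0.75733414  5.94686721] [-0.17694008  0.39701908 -0.05071249] 41.363629549981134
13.025 [0.46725882 0.22254333 0.04583896] [-2.66515886 -0.77106149  7.56380016] [-0.18412863  0.41749472 -0.00245915] 41.27628155254041
```

```bash
python3 -m pendant '[[[0,0,0.3,0,39],[0,0,0.3,0,37],[0,0,0.3,0,35],[0,0,0.2,0,33],[0,0,0,0,33],[0,0,0,0,33]]]'
python3 - <<'E'
from h import *
import pickle
c=cam('wrist','j.png'); pickle.dump(c,open('j.pkl','wb'))
w=cv2.resize(c['img'][0:110,200:450],None,fx=3.2,fy=3.2,interpolation=cv2.INTER_NEAREST)
cv2.imwrite('pics/j2.png',w[:,:,::-1])
s=cam('side'); find('side',s,['tip_l','jacks_heel'])
for _ in range(3):
    imaging.camera('side');o=monitor.get_obs();print(o['time_s'],o['eef_pos'],o['wrist_force'],o['opening']*85.4)
E
```

```text
time_s: 13.78
eef_pos: [0.4679, 0.2226, 0.0468]
eef_rot: [-0.0, 1.0, 0.026, 0.001]
wrist_force: [1.0, 0.1, 5.7]
opening: 0.386
side tip_of tip_l [565.4 209.9  44.7] 0.74
side tip_of tip_l [563.2 249.   45. ] 0.52
side tip_of jacks_heel [385.4 218.4  45.2] 0.89
14.025 [0.46786533 0.22257063 0.04677191] [ 0.92560827 -0.24589905  5.63296748] 32.85473994155269
14.075 [0.46787282 0.22256499 0.04676264] [ 1.0326294  -1.54216329  5.69346191] 32.813553941143425
14.125 [0.46790842 0.22257844 0.04679697] [ 1.41893442 -0.34326862  4.78646981] 33.402481302640076
```

View pics/j2.png

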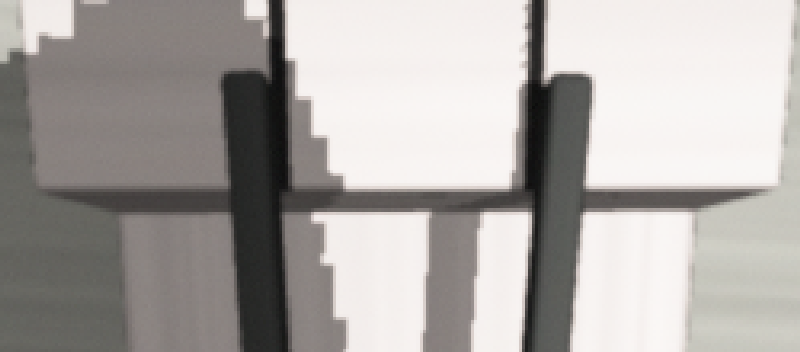

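Run:
```python
from h import *
import pickle; c=pickle.load(open('j.pkl','rb'))
k=lambda x,y:(200+x/3.2-.4,y/3.2-.4)
h=np.radians(3);X=np.array([np.cos(h),np.sin(h)]);Y=np.array([-np.sin(h),np.cos(h)])
P={n:ray(c,*k(*q),z)[:2]*1000 for n,q,z in [('tl',(246,74),.055),('tr',(572,76),.055),('ml',(278,72),.045),('mr',(537,72),.045),('e1',(38,188),.045),('e2',(778,186),.045)]}
for n,p in P.items(): print(n,p.round(1),(p@X).round(1),(p@Y).round(1))
```

```text
tl [566.7 244.8] 578.7 214.8
tr [568.3 209.7] 578.5 179.7
ml [568.7 242.5] 580.6 212.4
mr [570.2 212.5] 580.6 182.4
e1 [554.8 270.8] 568.2 241.4
e2 [559.5 182.8] 568.3 153.3
```

```bash
python3 -m pendant '[[[0,0,0.1,0,32],[0,0,0.1,0,31],[0,0,0,0,30],[0,0,0,0,30],[0,0,0,0,30],[0,0,0,0,30]]]'
python3 - <<'E'
from h import *
import pickle
c=cam('wrist','l.png'); pickle.dump(c,open('l.pkl','wb'))
w=cv2.resize(c['img'][0:110,200:450],None,fx=3.2,fy=3.2,interpolation=cv2.INTER_NEAREST)
cv2.imwrite('pics/l2.png',w[:,:,::-1])
for n in ['side','scene']:
    s=cam(n); find(n,s,['tip_l','jacks_heel','tumbler','bud_vase'])
for _ in range(3):
    imaging.camera('side');o=monitor.get_obs();print(o['time_s'],o['eef_pos'],o['wrist_force'],o['opening']*85.4)
E
```

```text
time_s: 14.88
eef_pos: [0.4678, 0.2226, 0.047]
eef_rot: [-0.0, 1.0, 0.026, 0.001]
wrist_force: [0.8, 0.1, 6.8]
opening: 0.358
side tip_of tip_l [567.5 210.4  47.2] 0.9
side tip_of tip_l [564.9 240.5  45.8] 0.81
side tip_of jacks_heel [388.1 216.   44.3] 0.6
side tip_of tumbler [499.5   4.1  -1.2] 0.96
side tip_of bud_vase [655.4  -5.1   1. ] 0.72
scene tip_of tip_l [562.3 241.4  42.2] 0.7
scene tip_of tip_l [567.6 214.6  45.6] 0.57
scene tip_of tumbler [498.1   2.2   0.5] 0.74
scene tip_of tumbler [567.9 213.5  43.8] 0.57
scene tip_of bud_vase [ 6.617e+02 -5.500e+00 -1.000e-01] 0.78
15.475 [0.4678127  0.22258287 0.04704929] [ 1.39255783 -0.70195784  6.97559066] 30.098327073293316
15.525 [0.4678319  0.22258721 0.04703171] [ 0.93810352 -1.09162796  6.90385665] 30.37085189932283
15.575 [0.46782438 0.22260018 0.04706254] [ 0.32435214 -1.28474835  6.8175314 ] 30.42354026524338
```

View pics/l2.png

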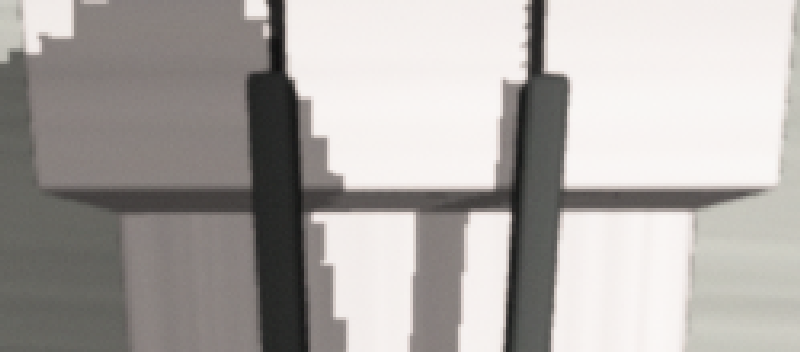

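The tips are at crop px 271 and 548. That makes them about 29.8 mm apart, each on its line, and the hold is steady. Handing in.

Run:
```python
from h import *
print(order.hand_in()); o=monitor.get_obs();print(o['time_s'],o['wrist_force'],o['opening']*85.4)
```

```text
the job is handed in; nothing more can be done
None
the job is handed in; nothing more can be done
```

The jacks are lying on both rails of the setting stand with the tips squeezed onto the scribed lines. I handed the job in at about 15.6 s with the squeeze still held; no verdict was reported.

I gripped the jacks lightly so they stayed open (tips about 49 mm apart), carried them over the glassware and set them on the rails, then squeezed in two steps to a 30 mm opening.

Last checks before handing in:
- **Tips:** they measured about 29.8 mm apart against 30.0 mm for the lines. Their midpoint was within about 0.3 mm of the lines' midpoint, and they sat about 2 mm short of the gauge rail's middle.
- **Resting on the rails:** the networks put tips and heel at 42–47 mm, against rails at 45 mm. The arm was pressing down steadily with about 7 N.
- **Squeeze:** I had no direct reading of finger force. The steady 30.1–30.4 mm opening at about 10 N per side is inferred from the blade stiffness you gave.
- **Tumbler and vase:** both were within the networks' few-mm error of where they started.

No check failed. The networks' single readings scattered by a few mm, and one low-confidence one mistook part of the stand for the tumbler. I took the stand's heading as 3° from the scribed lines and rail edges, instead of the networks' rougher 5°.

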